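# Lock the card press with its T-key

## Task

Take the orange-handled T-key out of its wooden stand, pass its head down through the yellow slot in the middle of the card press, push it down against the springs and turn it a quarter turn clockwise (seen from above), so that the wooden pressing board stays clamped down when you let go. The slot plate may sit up to 7 mm off the middle of the press, so feel for the slot gently: never load the press with more than 40 N. Leave everything else on the bench where it is.

Things in the scene. Friction and masses are not known exactly. Their poses are not given: they have to be found in the camera images.
- press: card press fixed to the bench: 100 (x) x 130 (y) mm base, two blue cheeks at its y ends, a yellow slot plate between them and a sprung wooden board on top. Origin: centre of its underside, z up. The yellow plate is 8 mm thick: top 38 mm, underside 30 mm above the origin. Free space below it down to 6 mm.
- press_centre (a point): middle of the press at the top of the yellow plate, 38 mm above the press origin. The through slot, 27.5 mm long (press x) and 11.5 mm wide (press y), is parallel to the press, but the plate has been clamped up to 7 mm off this point in x and in y: its true place is not measured, see or feel it
- press_under (a point): same axis, 24 mm above the press origin, where the key's head turns. Two pins under the plate stop the head after about 100 degrees of clockwise turn (from above) and soon block it the other way. Full lock is a quarter turn
- board (a joint): how far the wooden board is pushed down, m: 0 = up (its top 58 mm above the press origin), end of travel 0.0085. Springs push up with 3 N at 0 and 1 N more per mm. Board 10 mm thick, with a 48 (x) x 30 (y) mm window over the yellow slot; the key's collar bears on the board around it. Locked, it stays at about 0.005
- key: T-key, about 150 g. Origin: centre of the underside of its round steel collar (58 mm dia, 6 mm thick), z up along the shank. On the collar an upright orange grip bar 46 (x) x 14 (y) mm, from 6 to 44 mm above the origin. Below, an 8 mm dia shank and the T-head. For the head to clear the yellow plate and turn, the origin must be under 53 mm above the press origin
- key_head (a point): middle of the T-head, 26 mm below the key's origin; the head is 24 (x) x 8 (y) x 6 (z) mm, parallel to the grip bar
- stand: fixed light-wood block 70 x 70 x 40 mm with a 34 mm square well, origin at the centre of its underside; the key hangs in it with its collar on the top face
- stamp: bystander: dark wooden hand stamp, 36 mm dia, 60 mm high, origin under its centre
- inkpad: bystander: black ink pad 45 x 70 x 17 mm, origin under its centre
- tape: bystander: yellow roll of tape lying flat, 90 mm dia, 25 mm high, origin under its centre
- pencup: bystander: red cup of pens, 76 mm dia, 170 mm high with pens, origin under its centre
- glue: bystander: white jar with blue cap, 60 mm dia, 70 mm high, origin under its centre
- cutter: bystander: teal cutter 35 x 110 x 30 mm, origin under its centre
- findings: bystander: white divided tray 110 x 150 x 40 mm, origin under its centre
Not all that is in view belongs to the job. What is shaped like the key but purple is not meant.

How it is judged:
By the outcome, as a careful person would: the job done as asked, in the order asked, and still so for the second after the job is handed in, with the robot touching nothing.
It also fails if it takes over 61 s, if anything falls off the work surface, if the arm or the gripper's body presses on something with over 40 N, if the wrist force passes 120 N, or if a joint passes its speed limit or range.

## Robot

A 7-joint arm with a two-finger parallel gripper is mounted at the origin on the work surface. World frame = base frame: x ahead of the robot, y to its left, z up, the work surface at z = 0. Lengths are in mm, angles in rad, forces in N, time in s.
With the tool pointing down it reaches from about 400 to 875 mm from the base axis. Payload 4.4 kg.
Tool frame: the origin (TCP) lies midway between the tips of the shut fingers; the grasp point (between the pads) lies 19 mm behind it (ctrl.grip_point_offset is the distance from the TCP to the grasp point, in mm); z points along the fingers, x is the direction in which the jaws open and shut, and the axes are right-handed (so a half turn about z gives the same grasp; the last joint's range is limited). The gripper opens to 85 mm and grips with 20 to 120 N. Pads are 22 mm wide; open, the fingers measure 114 mm over their backs; the gripper's body (76 mm by 85 mm) begins 54 mm behind the grasp point. The pads swing forward as they close: fully open they stand 13 mm farther back than shut.
Start: joints at [-1.383, 0.628, 0.038, 1.517, -0.027, 0.996, -0.02], TCP at [163.178, 629.199, 198.913] pointing down, gripper open.
Joint ranges: [-3.06, 3.06], [-0.37, 2.12], [-1.25, 1.32], [0.18, 2.47], [-1.1, 4.24], [0.23, 1.98], [-2.94, 2.94]. Speed limits (rad/s): [2.57, 2.57, 3.14, 3.14, 3.14, 3.14, 3.14].

## Interface

Orientations are given as [roll, pitch, yaw] about the fixed x, y, z axes, in that order (R = Rz(yaw) Ry(pitch) Rx(roll)).
In Python, from cell import ctrl, viewer gives the robot as it stands.
- The arm moves only by the tool apply_moves, never from a script. Its argument "series" is a list that holds one entry, the list of rows, each a list of 6 numbers: the shift along the tool's x, y, z normalised to -1 to 1, where 1 is 50 mm, then the turn, a rotation vector about the tool's x, y, z normalised to -1 to 1, where 1 is 6 degrees. In form: [[[tx, ty, tz, rx, ry, rz], ...]]. A call has exactly 5 rows; each row shifts and turns the commanded pose from where the row before left it, along the tool's axes as they then stand; what a row does not reach is not made up. A row lasts 1/8 s, in which the tool goes at most 62.5 mm and 10.7 degrees, less where a joint would pass 70% of its speed; a pose out of reach is approached as far as the arm can. A call with a number of a shift or a turn outside -1 to 1 is refused whole. A call with a gripper value outside its range is refused whole. "claw" is the gripper command: -1 is shut, 1 is fully open, values between are in proportion, set as the call begins (left out, the last holds). The fingers move at their own pace and stop on an object; the grip force is fixed at half the most. Time passes only in rows, so rows that do not move let the fingers close, or fill a call up. It gives the time, the measured TCP pose, the force and the opening at its end, in the units of the state.
- ctrl.read_state(): the state, without advancing time (a new reading comes with each control period).
- viewer.get_image(name): name is "side" or "top" or "wrist"; returns the picture (420x560x3 uint8, blue, green, red); there is no depth.
- viewer.camera_info(name): a dict with "K" (3x3 intrinsics, pixels), "R" (3x3) and "t" (3): a world point X has camera coordinates R X + t. Camera axes: x right, y down, z forward; pixel columns grow to the right and rows downward; lengths in mm; the calibration is good to about 2 mm. A picture is of the moment at which its call begins: read the wrist's pose just before it. camera_info takes no time and is no camera call; for the wrist camera it gives the pose at the moment of the call.
- ctrl.finish_job(): hands the job in, once; it reports no verdict.
Trained networks look in the newest picture that a camera, given by its name, has taken for a name from the list of things; names that differ only in an ending like _2 or _b are one class to them, and where a whole thing is asked for, a point or a joint stands for the part that bears it (a point fixed in the world has none). Each returns a list of dicts, best first, with "score" (0 to 1); they miss things now and then, are a little off and sometimes report something else, mostly with a low value. They report only what shows in the picture. A call takes as long as a camera call. They do not tell look-alikes from the thing itself.
- viewer.find_in(camera, label): "location" ([column, row] as shares, 0 to 1, of the picture: columns of its width, rows of its height, amid what is visible of it).
The state is a dict: "clock": time; "qpos": joint angles; "qd": joint speeds; "tau": joint torques, N m; "eef_pos": TCP position; "tool_rot": TCP orientation; "force": force on the tool from outside, world axes, zero at the start; "torque": the same for the moment, N m; "width": finger opening in mm.
Only numpy, scipy, OpenCV 4.12 (cv2) and the standard library are available. Lean on these libraries where they do the work, as an engineer would, in place of code of your own. Each camera call takes 0.05 s, during which the arm holds its last target. There are 200 camera calls.

## Working session

There is one attempt and no reset: what is moved stays moved. The work goes in short steps, Python scripts to look and compute and a tool call to move; the robot and the scene stay as the last step left them, time stands still between calls to the robot, and variables do not carry over. Pictures are saved under pics/ and viewed, about 8 in all and at most 12, crops included, and the job is handed in when it is done.

Besides the shell and the picture viewer there is one more tool, called after "Emit:" as name([rows], argument=value, ...), one row to a line, values as JSON. apply_moves: Moves the arm, as the interface text tells. Scaled input: -1 to 1 covers 50 mm each way for a shift and 6 degrees each way for a turn. Its arguments: {"type":"object","properties":{"series":{"type":"array","items":{"type":"array","items":{"type":"array","items":{"type":"number"}}}},"claw":{"type":"number"}},"required":["series"]}

```bash
mkdir -p pics; ls; cat > h.py <<'E'
import numpy as np, cv2
from cell import ctrl, viewer
from scipy.spatial.transform import Rotation as Ro
def ray(cam,u,v,z,ci=None):
    c=ci or viewer.camera_info(cam); K,R,t=map(np.array,(c["K"],c["R"],c["t"]))
    d=R.T@np.linalg.solve(K,[u,v,1]); o=-R.T@t
    return o+d*(z-o[2])/d[2]
def proj(cam,X,ci=None):
    c=ci or viewer.camera_info(cam); K,R,t=map(np.array,(c["K"],c["R"],c["t"]))
    p=K@(R@np.array(X,float)+t); return p[:2]/p[2]
def snap(cam,name):
    im=viewer.get_image(cam); cv2.imwrite(f"pics/{name}.png",im); return im
E
python3 - <<'E'
from h import *
print(ctrl.read_state())
t=snap("top","t0"); s=snap("side","s0")
cv2.imwrite("pics/ts0.png",np.hstack([cv2.resize(t,(400,300)),cv2.resize(s,(400,300))]))
for c in("top","side"):
    for n in("press","key","stand","board"):
        for r in viewer.find_in(c,n)[:3]:
            u=np.array(r["location"])*[560,420]; print(c,n,round(r["score"],2),u.round(),ray(c,*u,40).round())
for c in("top","side","wrist"):
    i=viewer.camera_info(c);print(c,np.array(i["K"]).round(1).tolist(),(-np.array(i["R"]).T@i["t"]).round(),np.array(i["R"]).round(2).tolist())
E
```

```text
pics
{'clock': 0.0, 'qpos': array([-1.38281848,  0.62932982,  0.03845707,  1.51838199, -0.02702484,
        0.99630327, -0.02003323]), 'qd': array([ 9.24676021e-04,  5.65225371e-04,  1.01561583e-03, -8.80691084e-05,
       -5.56798409e-04,  4.34592960e-04, -1.46723637e-03]), 'tau': array([ 1.09604612e-04, -5.63400078e+01,  1.22632228e+00, -1.93445027e+01,
        1.10431243e-02,  1.03670906e-02, -7.50358335e-07]), 'eef_pos': array([162.99045355, 628.51517368, 197.99552006]), 'tool_rot': array([3.14157987e+00, 1.90410628e-03, 1.31695917e+00]), 'force': array([ 0.23400658, -0.72972034, -0.52477329]), 'torque': array([-0.00567262,  0.0705262 ,  0.03413034]), 'width': 85.56137079554254}
top press 0.82 [378. 239.] [ 511. -177.   40.]
top press 0.2 [235. 207.] [580. 150.  40.]
top key 0.9 [195. 208.] [578. 241.  40.]
top key 0.76 [191. 264.] [450. 246.  40.]
top key 0.61 [234. 249.] [485. 150.  40.]
top stand 0.64 [230. 261.] [458. 158.  40.]
top board 0.83 [386. 236.] [ 517. -194.   40.]
top board 0.7 [163. 157.] [695. 319.  40.]
side press 0.56 [315. 298.] [ 502. -187.   40.]
side key 0.79 [196. 192.] [439. 241.  40.]
side key 0.67 [247. 171.] [588. 272.  40.]
side key 0.64 [227. 197.] [495. 181.  40.]
side stand 0.79 [228. 218.] [465. 104.  40.]
side stand 0.53 [275. 148.] [717. 359.  40.]
side board 0.6 [323. 291.] [ 522. -181.   40.]
side board 0.26 [229. 199.] [495. 174.  40.]
top [[392.3, 0.0, 276.5], [0.0, 392.3, 207.2], [0.0, 0.0, 1.0]] [481.  50. 931.] [[0.01, -1.0, -0.0], [-0.99, -0.01, -0.11], [0.11, 0.0, -0.99]]
side [[399.1, 0.0, 279.9], [0.0, 399.1, 207.8], [0.0, 0.0, 1.0]] [ 234. -577.  545.] [[0.88, -0.48, -0.02], [-0.28, -0.49, -0.83], [0.39, 0.73, -0.56]]
wrist [[295.9, 0.0, 281.8], [0.0, 295.9, 205.6], [0.0, 0.0, 1.0]] [ 82. 651. 374.] [[0.25, 0.97, 0.0], [0.92, -0.24, 0.32], [0.31, -0.08, -0.95]]
```

View pics/t0.png

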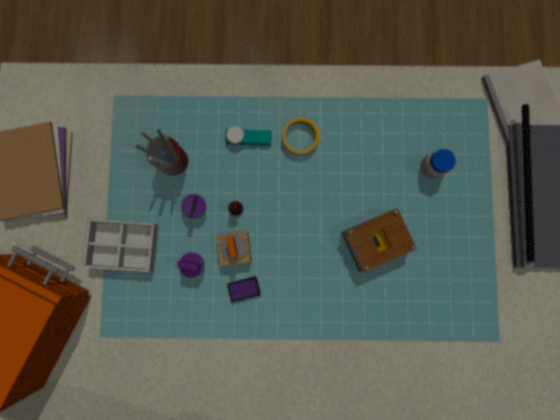

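View pics/s0.png

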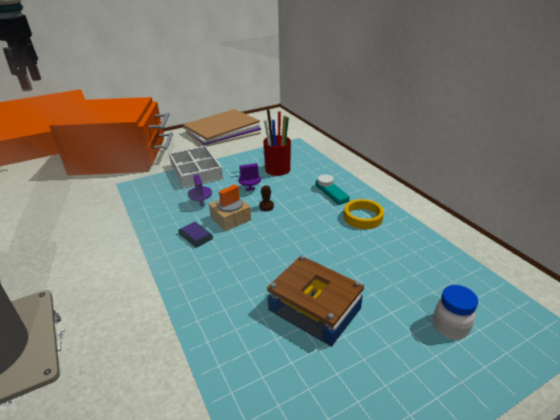

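```bash
python3 - <<'E'
from h import *
t=cv2.imread("pics/t0.png"); s=cv2.imread("pics/s0.png")
# cabinet: bottom corner side px -> world, top height
for p in((148,168),(66,172)):
    X=ray("side",*p,0); print("cab",X.round(),[ (h,proj("side",[X[0],X[1],h]).round().tolist()) for h in (80,120,160)])
h=cv2.cvtColor(t,cv2.COLOR_BGR2HSV)
m=((h[...,0]<14)&(h[...,1]>190)&(h[...,2]>130)).astype(np.uint8); m[:, :200]=0; m[:, 270:]=0;m[:225]=0
pts=cv2.findNonZero(m); r=cv2.minAreaRect(pts); print("orange",len(pts),r); print(ray("top",*r[0],84).round(1), ray("top",*r[0],65).round(1))
b=cv2.boxPoints(r); print([ray("top",*q,84).round().tolist() for q in b])
# both views
crop=lambda im,x,y,w,k:cv2.resize(im[y-w:y+w,x-w:x+w],(400,400),interpolation=cv2.INTER_CUBIC)
cv2.imwrite("pics/c0.png",np.hstack([crop(t,234,249,28,0),crop(t,379,240,45,0)]))
E
```

```text
cab [377. 504.   0.] [(80, [142.0, 143.0]), (120, [139.0, 129.0]), (160, [136.0, 115.0])]
cab [167. 601.   0.] [(80, [57.0, 146.0]), (120, [52.0, 133.0]), (160, [47.0, 119.0])]
orange 29 ((231.26922607421875, 246.84616088867188), (16.277639389038086, 2.941741943359375), 78.69007110595703)
[489.1 150.3  84. ] [489.3 152.5  65. ]
[[506.0, 157.0, 84.0], [507.0, 151.0, 84.0], [473.0, 143.0, 84.0], [472.0, 150.0, 84.0]]
```

View pics/c0.png

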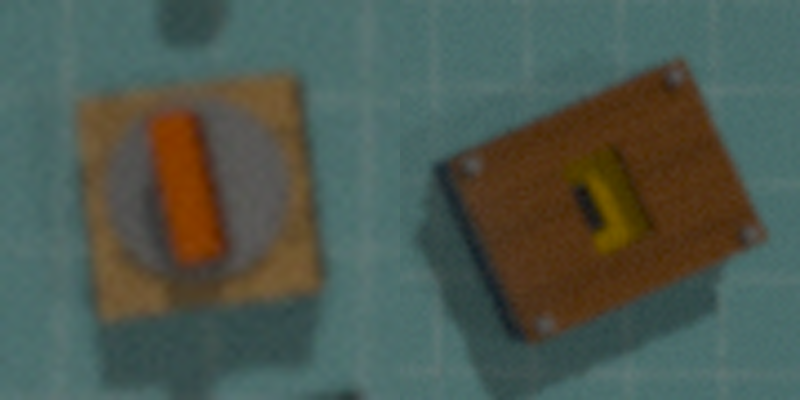

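Emit:
apply_moves([
  [[0,0,-0.6,0,0,0],[0,0,-0.6,0,0,0],[0,0,-0.6,0,0,0],[0,0,-0.6,0,0,0],[0,0,-0.6,0,0,0]],
])

```text
clock: 1.12
eef_pos: [163.1, 629.1, 350.0]
tool_rot: [-3.142, -0.0, 1.317]
force: [0.7, 0.8, 0.0]
width: 85.4
```

```bash
cat >> h.py <<'E'
def plan(goal,yaw=None):
    s=ctrl.read_state(); R=Ro.from_euler("xyz",s["tool_rot"]); d=np.array(goal)-s["eef_pos"]
    dy=0 if yaw is None else (yaw-s["tool_rot"][2]+np.pi)%(2*np.pi)-np.pi
    print("dist",np.linalg.norm(d).round(1),"tool mm",R.inv().apply(d).round(1),"units",(R.inv().apply(d)/50).round(3),"rz units",round(-np.degrees(dy)/6,2),"rot",s["tool_rot"].round(4))
E
python3 - <<'E'
from h import *
f=lambda pts,o,k,z:np.array([ray("top",o[0]+x/k-.5,o[1]+y/k-.5,z)[:2] for x,y in pts])
k=400/56; S=f([(80,100),(298,75),(320,290),(100,320)],(206,221),k,40)
G=f([(150,112),(195,108),(222,255),(178,264)],(206,221),k,84)
k=400/90; B=f([(37,162),(282,60),(365,237),(127,340)],(334,195),k,58)
W=f([(165,160),(212,143),(252,235),(205,255)],(334,195),k,58)
ang=lambda v:np.degrees(np.arctan2(v[1],v[0])).round(1)
for n,q in(("stand",S),("grip",G),("board",B),("win",W)):
    print(n,q.mean(0).round(1),[np.linalg.norm(q[i]-q[i-1]).round(1) for i in range(4)],ang(q[0]-q[3]),ang(q[1]-q[2]),ang(q[0]-q[1]),ang(q[3]-q[2]))
plan([489,152,220],np.radians(100))
E
```

```text
stand [487.2 150.5] [np.float64(69.6), np.float64(69.6), np.float64(68.1), np.float64(69.8)] 6.8 6.9 97.1 98.3
grip [490.2 149.7] [np.float64(46.4), np.float64(13.6), np.float64(44.9), np.float64(13.4)] 11.8 11.7 95.7 102.1
board [ 509.4 -174.2] [np.float64(97.9), np.float64(134.4), np.float64(96.5), np.float64(129.8)] 26.6 23.9 113.0 113.6
win [ 509.9 -177. ] [np.float64(50.7), np.float64(25.2), np.float64(49.4), np.float64(25.6)] 22.1 22.6 110.3 113.3
dist 592.2 tool mm [-380.   435.2  129.9] units [-7.599  8.704  2.599] rz units -4.09 rot [-3.1416e+00 -1.0000e-04  1.3170e+00]
```

Emit:
apply_moves([
  [[-0.76,0.87,0,0,0,0],[-0.76,0.87,0,0,0,0],[-0.76,0.87,0,0,0,0],[-0.76,0.87,0,0,0,0],[-0.76,0.87,0,0,0,0]],
], claw=0.2)

```text
clock: 1.75
eef_pos: [326.9, 389.0, 349.2]
tool_rot: [3.141, -0.001, 1.317]
force: [1.1, 0.6, 1.4]
width: 51.4
```

Emit:
apply_moves([
  [[-0.76,0.87,0.5,0,0,0],[-0.76,0.87,0.5,0,0,0],[-0.76,0.87,0.5,0,0,0],[-0.76,0.87,0.5,0,0,0],[-0.76,0.87,0.5,0,0,0]],
])

```text
clock: 2.38
eef_pos: [488.8, 152.5, 224.4]
tool_rot: [3.141, -0.001, 1.317]
force: [-0.4, -0.2, 0.3]
width: 51.2
```

Emit:
apply_moves([
  [[0,0,0,0,0,-0.85],[0,0,0,0,0,-0.85],[0,0,0,0,0,-0.85],[0,0,0,0,0,-0.85],[0,0,0,0,0,-0.85]],
])

```text
clock: 3.0
eef_pos: [487.8, 153.8, 224.9]
tool_rot: [3.141, -0.0, 1.765]
force: [0.3, 0.7, -0.6]
width: 51.3
```

```bash
python3 - <<'E'
from h import *
s=ctrl.read_state(); print(s["eef_pos"],s["tool_rot"],s["qpos"],s["width"])
c=viewer.camera_info("wrist"); im=snap("wrist","w1")
for n in ("key","stand"):
  for r in viewer.find_in("wrist",n)[:3]:
    u=np.array(r["location"])*[560,420]; print(n,r["score"],u.round(),ray("wrist",*u,65).round())
h=cv2.cvtColor(im,cv2.COLOR_BGR2HSV)
m=((h[...,0]<16)&(h[...,1]>170)&(h[...,2]>90)).astype(np.uint8)
n,l,st,ce=cv2.connectedComponentsWithStats(m)
for i in range(1,n):
    if st[i,4]>200:
        q=cv2.boxPoints(cv2.minAreaRect(np.argwhere(l==i)[:,::-1].astype(np.float32))); print(st[i],ce[i].round(),q.round().tolist())
E
```

```text
[487.79205259 153.78908731 224.937109  ] [ 3.14125962e+00 -7.54254004e-05  1.76489057e+00] [-0.42346136  0.39926779  0.08838861  1.86819552 -0.04473138  0.87567994
  1.45154659] 51.343314854011574
key 0.93 [333. 251.] [566. 237.  65.]
key 0.78 [280. 178.] [486. 153.  65.]
key 0.76 [360. 159.] [446. 237.  65.]
stand 0.71 [283. 153.] [456. 150.  65.]
[273 164  13  40 440] [279. 183.] [[272.0, 164.0], [284.0, 164.0], [285.0, 203.0], [274.0, 203.0]]
```

View pics/w1.png

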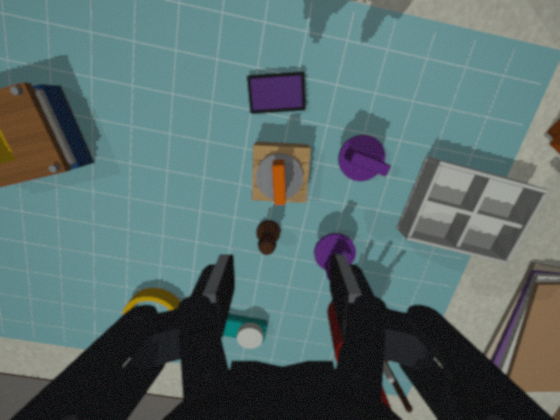

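```bash
python3 - <<'E'
from h import *
from scipy.optimize import minimize
w=cv2.imread("pics/w1.png"); t=cv2.imread("pics/t0.png"); cw=viewer.camera_info("wrist"); ct=viewer.camera_info("top")
def mask(im,box):
    h=cv2.cvtColor(im,cv2.COLOR_BGR2HSV).astype(int); x0,y0,x1,y1=box; m=np.zeros(im.shape[:2])
    m[y0:y1,x0:x1]=((h[...,0]<14)&(h[...,1]>165)&(h[...,2]>80))[y0:y1,x0:x1]; return m
M=[("wrist",cw,mask(w,(262,150,300,215))),("top",ct,mask(t,(222,233,242,262)))]
def cost(p,sel=(0,1)):
    x,y,a=p[0],p[1],p[2]/20; c=0
    C=[np.array([x,y,0])+[np.cos(a)*i*23-np.sin(a)*j*7,np.sin(a)*i*23+np.cos(a)*j*7,z] for i in(-1,1) for j in(-1,1) for z in(46,84)]
    for k in sel:
        n,ci,m=M[k]; q=np.array([proj(n,X,ci) for X in C]); hu=cv2.convexHull(((q+.5)*8).astype(np.float32)).astype(np.int32)
        lo=hu.reshape(-1,2).min(0)//8-20; big=np.zeros((80*8,80*8),np.uint8)
        cv2.fillConvexPoly(big,hu-lo*8,1); r=cv2.resize(big.astype(np.float32),(80,80),interpolation=cv2.INTER_AREA)
        mm=m[lo[1]:lo[1]+80,lo[0]:lo[0]+80]; c+=np.abs(r-mm).sum()/m.sum()
    return c
for sel in((0,),(1,),(0,1)):
    r=minimize(cost,[488,152,np.radians(11)*20],args=(sel,),method="Nelder-Mead",options=dict(initial_simplex=[[485,150,3],[493,150,3],[486,156,3],[487,152,6]])); print(sel,r.x[:2].round(1),np.degrees(r.x[2]/20).round(1),r.fun.round(3),[m[2].sum() for m in M])
E
```

```text
(0,) [490.1 152.4] 13.2 3.358 [np.float64(136.0), np.float64(109.0)]
(1,) [488.6 151.5] 10.8 0.668 [np.float64(136.0), np.float64(109.0)]
(0, 1) [488.5 152. ] 12.1 4.054 [np.float64(136.0), np.float64(109.0)]
```

Emit:
apply_moves([
  [[-0.04,0.016,0.8,0,0,0],[0,0,0.8,0,0,0],[0,0,0.8,0,0,0],[0,0,0.6,0,0,0],[0,0,0.46,0,0,0]],
])

```text
clock: 3.78
eef_pos: [488.6, 151.8, 50.5]
tool_rot: [-3.141, 0.0, 1.76]
force: [-0.4, 0.1, -0.2]
width: 51.2
```

Emit:
apply_moves([
  [[0,0,0,0,0,0],[0,0,0,0,0,0],[0,0,0,0,0,0],[0,0,0,0,0,0],[0,0,0,0,0,0]],
], claw=-1)

```text
clock: 4.4
eef_pos: [489.1, 152.1, 52.2]
tool_rot: [3.141, -0.0, 1.762]
force: [0.0, -0.1, 0.3]
width: -0.1
```

Emit:
apply_moves([
  [[0,0,-0.1,0,0,0],[0,0,-0.3,0,0,0],[0,0,-0.8,0,0,0],[0,0,-0.8,0,0,0],[0,0,-0.8,0,0,0]],
])

```text
clock: 5.03
eef_pos: [488.9, 151.9, 194.2]
tool_rot: [3.141, -0.0, 1.762]
force: [0.3, -0.8, -0.4]
width: 0.2
```

```bash
python3 - <<'E'
from h import *
s=ctrl.read_state(); print(s["eef_pos"],s["tool_rot"],s["qpos"],s["width"],s["force"],s["torque"])
c=viewer.camera_info("wrist"); im=snap("wrist","w2"); s2=snap("side","s2")
cv2.imwrite("pics/w2s.png",np.hstack([im[120:420,130:430],cv2.resize(s2[100:250,150:300],(300,300))]))
plan([510,-176,190],np.radians(113.5))
E
```

```text
[488.86010325 151.948247   194.18159646] [ 3.14054115e+00 -2.12479629e-04  1.76191506e+00] [-0.41842011  0.43846982  0.08823683  1.90641024 -0.05236607  0.79782267
  1.45996452] 0.1725699526969832 [ 0.28684589 -0.83218267 -0.39127735] [ 0.01994449 -0.05610068  0.02486931]
dist 329.5 tool mm [-326.4  -44.8    5.9] units [-6.527 -0.895  0.118] rz units -2.09 rot [ 3.1321e+00 -1.6000e-03  1.7617e+00]
```

View pics/w2s.png

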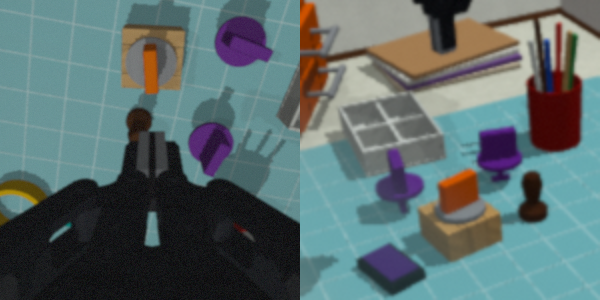

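```bash
python3 - <<'E'
from h import *
p=[488.9,151.9,194]
for c in("top","side","wrist"): print(c,proj(c,p).round(), proj(c,[489,152,84]).round(),proj(c,[489,152,40]).round())
s=cv2.imread("pics/s2.png"); t=snap("top","t2")
print(viewer.camera_info("wrist"))
cv2.imwrite("pics/v2.png",np.hstack([cv2.resize(s[0:250,80:330],(400,400)),cv2.resize(t[130:330,130:330],(400,400))]))
E
```

```text
top [223. 246.] [230. 247.] [233. 247.]
side [223. 142.] [228. 187.] [230. 204.]
wrist [280. 234.] [280. 188.] [280. 177.]
{'K': array([[295.91507317,   0.        , 281.77759395],
       [  0.        , 295.91507317, 205.58659125],
       [  0.        ,   0.        ,   1.        ]]), 'R': array([[-0.1909877 ,  0.9815909 ,  0.00173415],
       [ 0.92643976,  0.17967255,  0.33079775],
       [ 0.32439648,  0.06478489, -0.94370008]]), 't': array([ -57.38531426, -523.68996045,  207.2887115 ])}
```

View pics/v2.png

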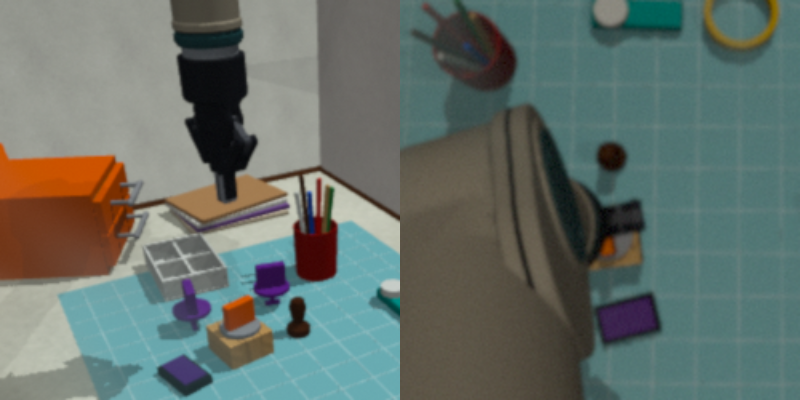

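```bash
python3 - <<'E'
from h import *
print(ctrl.grip_point_offset,[a for a in dir(ctrl) if a[0]!="_"])
s=cv2.imread("pics/s2.png"); w=cv2.imread("pics/w1.png"); w2=cv2.imread("pics/w2.png")
g=lambda im:cv2.convertScaleAbs(im,alpha=2)
cv2.imwrite("pics/v3.png",np.hstack([cv2.resize(g(s[60:160,180:260]),(320,400)),cv2.resize(w[60:220,230:400],(425,400))]))
E
```

```text
18.700000000000003 ['MotionError', 'finish_job', 'grip_point_offset', 'read_state']
```

View pics/v3.png

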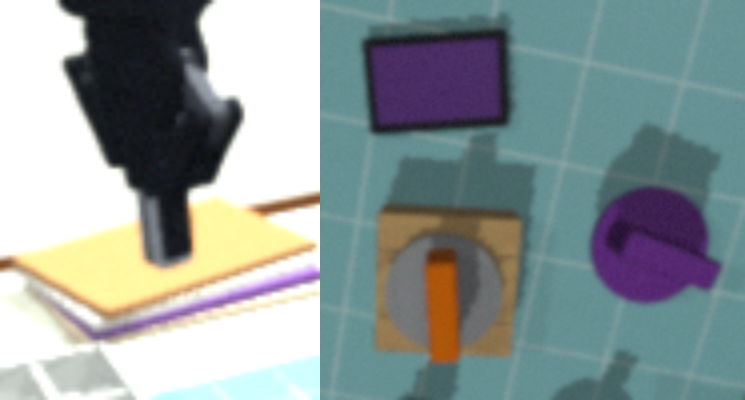

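```bash
python3 - <<'E'
from h import *
from scipy.optimize import least_squares as L
for z in (225,230,235,240):print(z,proj("side",[489,152,z]).round(1),proj("side",[489,141,z]).round(1),proj("wrist",[489-.98*11,152-.19*11,z]).round(1),proj("wrist",[489,152,z]).round(1))
# wrist cam check using w1: free stand pose + camera height offset
s=ctrl.read_state(); c=viewer.camera_info("wrist"); R=np.array(c["R"]); C=-R.T@np.array(c["t"])+[-1.1,1.8,224.94-s["eef_pos"][2]]
px=np.array([(60,150*0+210),(203,213),(193,355),(56,350)])/2.5+[230,60]
def f(p):
    x,y,a,dz=p; o=[]
    for (i,j),q in zip([(-1,-1),(-1,1),(1,1),(1,-1)],px):
        X=np.array([x+35*(i*np.cos(a)-j*np.sin(a)),y+35*(i*np.sin(a)+j*np.cos(a)),40]); v=np.array(c["K"])@R@(X-C-[0,0,dz]); o+=list(v[:2]/v[2]-q)
    return o
r=L(f,[487,150,.12,0]); print(r.x,r.cost)
E
```

```text
225 [221.6 128.1] [223.6 130. ] [279.6 243.9] [279.6 261.9]
230 [221.3 125.8] [223.3 127.7] [279.5 248.3] [279.6 266.6]
235 [221.  123.5] [223.1 125.3] [279.5 252.9] [279.5 271.7]
240 [220.8 121.1] [222.8 122.9] [279.4 257.8] [279.5 277. ]
[ 4.87941086e+02  1.54687006e+02  1.52705374e-01 -1.65170164e+00] 1.2912522336187375
```

Emit:
apply_moves([
  [[0,0,0.4,0,0,0],[0,0,0.7,0,0,0],[0,0,0.7,0,0,0],[0,0,0.6,0,0,0],[0,0,0.4,0,0,0]],
], claw=0.2)

```text
clock: 5.8
eef_pos: [487.2, 151.5, 49.7]
tool_rot: [-3.138, 0.0, 1.762]
force: [-0.5, 0.8, -0.1]
width: 51.5
```

Emit:
apply_moves([
  [[0,0,0.3,0,0,0],[0,0,0.2,0,0,0],[0,0,0.14,0,0,0],[0,0,0.1,0,0,0],[0,0,0,0,0,0]],
])

```text
clock: 6.42
eef_pos: [488.9, 152.0, 14.8]
tool_rot: [-3.142, -0.0, 1.762]
force: [0.3, -0.6, -1.0]
width: 51.5
```

Emit:
apply_moves([
  [[0,0,0,0,0,0],[0,0,0,0,0,0],[0,0,0,0,0,0],[0,0,0,0,0,0],[0,0,0,0,0,0]],
], claw=-1)

```text
clock: 7.05
eef_pos: [489.2, 152.0, 15.2]
tool_rot: [3.141, -0.0, 1.762]
force: [-0.2, -0.7, 4.8]
width: 13.1
```

Emit:
apply_moves([
  [[0,0,-0.1,0,0,0],[0,0,-0.3,0,0,0],[0,0,-0.5,0,0,0],[0,0,-0.5,0,0,-1],[0,0,-0.5,0,0,-1]],
])

```text
clock: 7.68
eef_pos: [488.7, 151.9, 111.3]
tool_rot: [3.141, 0.0, 1.975]
force: [-0.4, 0.6, -2.8]
width: 13.4
```

```bash
python3 - <<'E'
from h import *
s=ctrl.read_state(); print(s["eef_pos"],s["tool_rot"],s["qpos"],s["width"],s["force"],s["torque"])
plan([587,-142,100],np.radians(113.5))
E
```

```text
[488.72393503 151.94350068 111.2967865 ] [3.14134565e+00 3.38824943e-04 1.97503316e+00] [-0.36051993  0.55952317  0.00587156  1.98725004 -0.00498099  0.59456975
  1.62361491] 13.405196712065347 [-0.43017878  0.59026693 -2.82048555] [-0.04191948 -0.05818977 -0.03822913]
dist 310.1 tool mm [-308.9  -25.3   11.4] units [-6.178 -0.505  0.228] rz units -0.06 rot [3.1413e+00 3.0000e-04 1.9750e+00]
```

Emit:
apply_moves([
  [[-0.4,-0.05,0,0,0,0],[-0.7,-0.05,0,0,0,0],[-0.8,-0.05,0,0,0,0],[-0.8,-0.05,0,0,0,0],[-0.8,-0.05,0,0,0,0]],
])

```text
clock: 8.3
eef_pos: [545.9, -15.3, 110.6]
tool_rot: [3.141, 0.0, 1.972]
force: [0.6, -0.3, -1.7]
width: 13.4
```

Emit:
apply_moves([
  [[-0.8,-0.05,0,0,0,0],[-0.8,-0.05,0,0,0,0],[-0.7,-0.05,0.1,0,0,0],[-0.38,-0.1,0.12,0,0,0],[0,0,0,0,0,0]],
])

```text
clock: 8.93
eef_pos: [585.1, -143.6, 98.3]
tool_rot: [-3.14, -0.001, 1.969]
force: [-0.1, -0.3, -1.9]
width: 13.2
```

```bash
python3 - <<'E'
from h import *
s=ctrl.read_state(); print(s["eef_pos"],s["tool_rot"],s["width"],s["force"])
c=viewer.camera_info("wrist"); im=snap("wrist","w4"); np.savez("w4",K=c["K"],R=c["R"],t=c["t"],e=s["eef_pos"],r=s["tool_rot"])
print(proj("wrist",[510,-176,38],c),proj("wrist",s["eef_pos"]+[0,0,24],c)); 
cv2.imwrite("pics/w4b.png",cv2.resize(im,(784,588)))
E
```

```text
[ 585.14204061 -143.58074227   98.32055133] [-3.13973524e+00 -5.18812679e-04  1.96883136e+00] 13.212456824486686 [-0.093579   -0.27492059 -1.89544506]
[279.47224287 106.61069803] [280.09094485 258.0631373 ]
```

View pics/w4b.png

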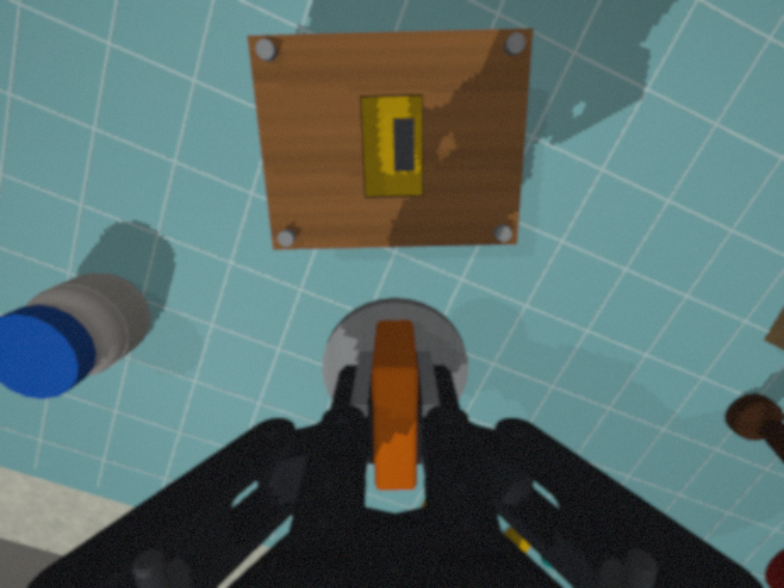

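```bash
python3 - <<'E'
from h import *
d=np.load("w4.npz"); c={k:d[k] for k in "KRt"}; R=Ro.from_euler("xyz",d["r"]); e=d["e"]; z0=e[2]+24.8
tl=lambda u,v,z:R.inv().apply(ray("w",u/1.4,v/1.4,z,c)-e).round(1)
print("collar near",tl(396,299,z0),"L",tl(323,365,z0+6),"R",tl(468,365,z0+6))
print("bar near bottom",tl(377,322,z0+6),tl(414,322,z0+6),"top near",tl(372,366,z0+44),tl(418,366,z0+44),"top far",tl(376,489,z0+44),tl(417,489,z0+44))
S=np.array([ray("w",u/1.4,v/1.4,38,c) for u,v in((393,118),(413,118),(415,171),(395,171))]); W=np.array([ray("w",u/1.4,v/1.4,58,c) for u,v in((360,95),(423,96),(422,196),(364,197))])
B=np.array([ray("w",u/1.4,v/1.4,58,c) for u,v in((248,37),(532,29),(518,244),(273,249))])
for n,q in(("slot",S),("win",W),("board",B)): print(n,q.mean(0).round(1),[np.linalg.norm(q[i]-q[i-1]).round(1) for i in range(4)],[np.degrees(np.arctan2(*(v[1::-1]))).round(1) for v in(q[3]-q[0],q[2]-q[1],q[1]-q[0],q[2]-q[3])],"tool",R.inv().apply(q.mean(0)-e).round(1))
E
```

```text
collar near [  1.5 -27.6 -24.7] L [-27.1  -2.2 -30.8] R [ 29.8  -2.2 -30.8]
bar near bottom [ -5.7 -20.5 -30.8] [  8.3 -20.5 -30.8] top near [ -5.6 -23.4 -68.8] [  7.7 -23.4 -68.8] top far [ -5.   21.7 -68.8] [  8.3  21.7 -68.8]
slot [ 505.3 -170.5   38. ] [np.float64(26.9), np.float64(10.5), np.float64(26.9), np.float64(10.9)] [np.float64(25.1), np.float64(26.0), np.float64(112.9), np.float64(112.9)] tool [  6.1 -83.9  60.5]
win [ 509.  -175.7   58. ] [np.float64(47.5), np.float64(29.9), np.float64(46.6), np.float64(29.6)] [np.float64(23.8), np.float64(23.5), np.float64(112.0), np.float64(113.8)] tool [ -0.2 -82.5  40.5]
board [ 509.1 -175.5   58. ] [np.float64(98.7), np.float64(128.9), np.float64(99.3), np.float64(130.1)] [np.float64(24.0), np.float64(24.7), np.float64(114.3), np.float64(114.0)] tool [  0.1 -82.4  40.5]
```

Emit:
apply_moves([
  [[0,0,0,0,0,-0.2],[0.04,-0.4,0,0,0,0],[0.05,-0.6,0,0,0,0],[0.04,-0.48,0.1,0,0,0],[0,-0.2,0.2,0,0,0]],
])

```text
clock: 9.6
eef_pos: [506.3, -169.9, 84.1]
tool_rot: [3.141, 0.0, 1.994]
force: [0.5, 0.4, -1.8]
width: 13.2
```

Emit:
apply_moves([
  [[0,0,0.2,0,0,0],[0,0,0.1,0,0,0],[0,0,0,0,0,0],[0,0,0,0,0,0],[0,0,0,0,0,0]],
])

```text
clock: 10.22
eef_pos: [507.5, -170.7, 69.0]
tool_rot: [3.141, 0.0, 1.993]
force: [0.5, -0.4, -1.7]
width: 13.5
```

```bash
python3 - <<'E'
from h import *
c=viewer.camera_info("wrist"); s0=ctrl.read_state(); im=snap("wrist","w5")
P=[]
for i in range(4):
    s=ctrl.read_state(); P.append(np.r_[s["eef_pos"],s["tool_rot"],s["force"]]); sd=snap("side","s5")
P=np.array(P); print(P.round(4)); e=P[:,:3].mean(0)
R=Ro.from_euler("xyz",P[0,3:6]); K=e+R.apply([0,.3,0]); K2=e+R.apply([1.4,.3,0]); print("slot-key tool", R.inv().apply(np.array([505.3,-170.5,0])-K2)[:2], "yaw key",np.degrees(P[:,5].mean())-90)
cv2.imwrite("pics/v5.png",np.hstack([cv2.resize(im[60:320,150:410],(400,400)),cv2.resize(sd[220:350,255:385],(400,400))]))
E
```

```text
[[ 5.073598e+02 -1.707672e+02  6.897020e+01  3.141200e+00  3.000000e-04
   1.992500e+00 -5.142000e-01  3.461000e-01 -1.948800e+00]
 [ 5.072955e+02 -1.707916e+02  6.897890e+01  3.141200e+00  3.000000e-04
   1.992400e+00 -2.172000e-01 -2.025000e-01 -2.806900e+00]
 [ 5.072247e+02 -1.707665e+02  6.894840e+01  3.141300e+00  2.000000e-04
   1.992400e+00 -1.061400e+00 -1.250000e-02 -1.421100e+00]
 [ 5.072118e+02 -1.707705e+02  6.894630e+01  3.141300e+00  2.000000e-04
   1.992400e+00 -5.285000e-01 -1.330000e-02 -1.482400e+00]]
slot-key tool [-0.31861198 -2.01631617] yaw key 24.158044753369794
```

View pics/v5.png

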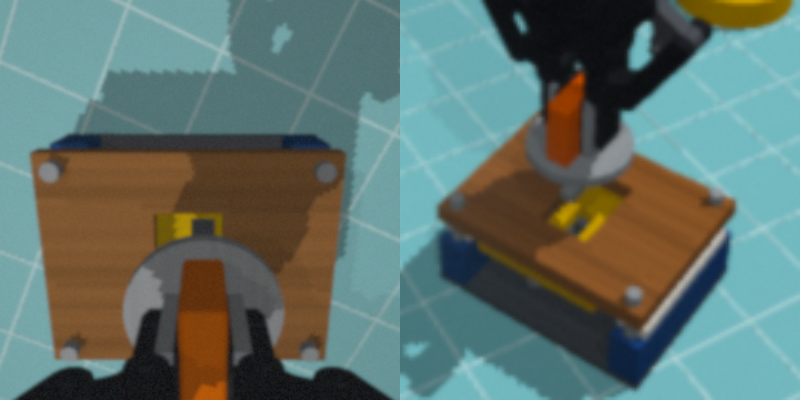

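```bash
python3 - <<'E'
from h import *
s=ctrl.read_state(); c=viewer.camera_info("wrist"); R=Ro.from_euler("xyz",s["tool_rot"]); e=s["eef_pos"]; z0=e[2]+24.8; k=400/260
im=cv2.imread("pics/w5.png"); cv2.imwrite("pics/z.png",cv2.convertScaleAbs(cv2.resize(im[190:260,225:335],(792,504),interpolation=cv2.INTER_CUBIC),alpha=1.6))
tl=lambda u,v,z:R.inv().apply(ray("w",150+u/k-.3,60+v/k-.3,z,c)-e).round(1)
print("slot near",tl(193,220,38),tl(214,220,38),"win near",tl(157,213,58),tl(221,213,58),"collar",tl(203,238,z0),tl(124,312,z0+6),tl(285,312,z0+6),"bar",tl(184,262,z0+6),tl(222,262,z0+6),tl(178,312,z0+44),tl(228,312,z0+44))
E
```

```text
slot near [ -3.9 -15.2  30.9] [  6.1 -15.2  30.9] win near [-18.8 -25.   10.9] [  8.6 -25.   10.9] collar [  0.8 -27.1 -24.8] [-27.4  -1.  -30.8] [ 30.2  -1.1 -30.8] bar [ -5.7 -20.5 -30.8] [  7.4 -20.6 -30.8] [ -5.7 -22.9 -68.8] [  7.4 -22.9 -68.8]
```

View pics/z.png

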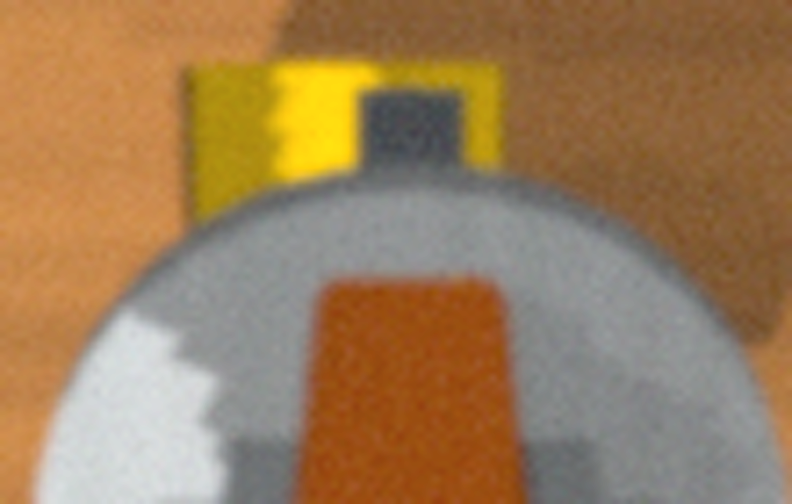

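Emit:
apply_moves([
  [[0,-0.05,0.2,0,0,0],[0,0,0.2,0,0,0],[0,0,0.08,0,0,0],[0,0,0,0,0,0],[0,0,0,0,0,0]],
])

```text
clock: 11.1
eef_pos: [505.0, -171.7, 44.8]
tool_rot: [3.141, 0.0, 1.992]
force: [-0.7, -0.3, -1.5]
width: 13.2
```

Emit:
apply_moves([
  [[0,0,0.02,0,0,0],[0,0,0.02,0,0,0],[0,0,0.02,0,0,0],[0,0,0,0,0,0],[0,0,0,0,0,0]],
])

```text
clock: 11.72
eef_pos: [504.8, -171.8, 41.8]
tool_rot: [-3.142, -0.0, 1.992]
force: [1.0, 0.0, -1.8]
width: 13.2
```

Emit:
apply_moves([
  [[0,0,0.02,0,0,0],[0,0,0.02,0,0,0],[0,0,0,0,0,0],[0,0,0,0,0,0],[0,0,0,0,0,0]],
])

```text
clock: 12.35
eef_pos: [504.8, -171.7, 39.8]
tool_rot: [3.142, 0.0, 1.992]
force: [0.4, 0.2, -1.6]
width: 13.4
```

```bash
python3 - <<'E'
from h import *
for i in range(3):
    s=ctrl.read_state(); print(s["eef_pos"].round(1),s["force"].round(1),s["torque"].round(2)); sd=snap("side","s6")
w=snap("wrist","w6")
cv2.imwrite("pics/v6.png",np.hstack([cv2.resize(w[60:320,150:410],(400,400)),cv2.resize(sd[220:350,255:385],(400,400))]))
E
```

```text
[ 504.8 -171.7   39.8] [ 0.4  0.2 -1.6] [-0.01 -0.04 -0.05]
[ 504.8 -171.7   39.8] [ 0.  -0.3 -1.5] [-0.04 -0.   -0.01]
[ 504.8 -171.7   39.8] [-0.3  0.1 -1.9] [0.01 0.02 0.05]
```

Emit:
apply_moves([
  [[0,0,0.02,0,0,0],[0,0,0.02,0,0,0],[0,0,0.02,0,0,0],[0,0,0,0,0,0],[0,0,0,0,0,0]],
])

```text
clock: 13.18
eef_pos: [504.8, -171.7, 36.8]
tool_rot: [3.142, -0.0, 1.992]
force: [-1.5, -0.3, -2.2]
width: 13.7
```

Emit:
apply_moves([
  [[0,0,0.02,0,0,0],[0,0,0.02,0,0,0],[0,0,0.02,0,0,0],[0,0,0,0,0,0],[0,0,0,0,0,0]],
])

```text
clock: 13.8
eef_pos: [504.8, -171.7, 33.8]
tool_rot: [-3.142, -0.0, 1.992]
force: [0.6, 0.0, -1.6]
width: 13.1
```

Emit:
apply_moves([
  [[0,0,0.02,0,0,0],[0,0,0.02,0,0,0],[0,0,0.02,0,0,0],[0,0,0,0,0,0],[0,0,0,0,0,0]],
])

```text
clock: 14.42
eef_pos: [504.9, -171.8, 30.9]
tool_rot: [3.141, 0.0, 1.992]
force: [-0.2, 0.5, 3.9]
width: 13.4
```

```bash
python3 - <<'E'
from h import *
for i in range(2):
    s=ctrl.read_state(); print(s["eef_pos"].round(1),s["force"].round(1),s["torque"].round(2),s["qpos"].round(2)); sd=snap("side","s7")
w=snap("wrist","w7")
cv2.imwrite("pics/v7.png",np.hstack([cv2.resize(w[60:320,150:410],(400,400)),cv2.resize(sd[220:350,255:385],(400,400))]))
E
```

```text
[ 504.9 -171.8   30.9] [-0.2  0.5  3.9] [0.02 0.17 0.02] [ 0.3   0.72 -0.04  1.98  0.06  0.45  2.21]
[ 504.9 -171.8   30.9] [-0.6  0.2  3.4] [0.08 0.16 0.04] [ 0.3   0.72 -0.04  1.98  0.06  0.45  2.21]
```

View pics/v7.png

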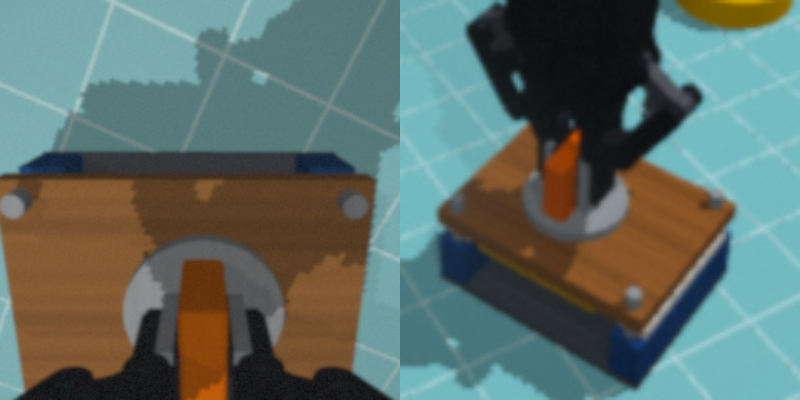

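Emit:
apply_moves([
  [[0,0,0.02,0,0,0],[0,0,0.02,0,0,0],[0,0,0.02,0,0,0],[0,0,0.03,0,0,0],[0,0,0,0,0,0]],
])

```text
clock: 15.2
eef_pos: [504.9, -171.8, 26.5]
tool_rot: [3.141, 0.0, 1.992]
force: [-1.7, 1.2, 7.0]
width: 13.2
```

Emit:
apply_moves([
  [[0,0,0,0,0,0.5],[0,0,0,0,0,0.5],[0,0,0,0,0,0.5],[0,0,0,0,0,0.5],[0,0,0,0,0,0]],
])

```text
clock: 15.82
eef_pos: [505.4, -172.1, 26.7]
tool_rot: [3.141, 0.001, 1.782]
force: [-1.5, 0.0, 8.5]
width: 13.6
```

```bash
python3 - <<'E'
from h import *
s=ctrl.read_state(); print(s["eef_pos"].round(1),s["force"].round(1),s["torque"].round(2),s["qpos"].round(2),s["tool_rot"])
E
```

```text
[ 505.4 -172.1   26.7] [-1.5  0.   8.5] [ 0.03  0.19 -0.12] [ 0.27  0.72  0.01  1.98 -0.02  0.44  2.08] [3.14055348e+00 8.47373193e-04 1.78214475e+00]
```

Emit:
apply_moves([
  [[0,0,0,0,0,0.8],[0,0,0,0,0,0.8],[0,0,0,0,0,0.8],[0,0,0,0,0,0.6],[0,0,0,0,0,0]],
])

```text
clock: 16.45
eef_pos: [505.5, -172.2, 26.7]
tool_rot: [3.14, 0.001, 1.468]
force: [-0.7, -0.1, 7.9]
width: 13.5
```

```bash
python3 - <<'E'
from h import *
s=ctrl.read_state(); print(s["eef_pos"].round(1),s["force"].round(1),s["torque"].round(2),s["qpos"].round(2),s["tool_rot"])
E
```

```text
[ 505.5 -172.2   26.7] [-0.7 -0.1  7.9] [ 0.03  0.16 -0.07] [ 0.22  0.73  0.09  1.98 -0.14  0.44  1.88] [3.14010175e+00 6.71366097e-04 1.46789773e+00]
```

Emit:
apply_moves([
  [[0,0,0,0,0,1],[0,0,0,0,0,1],[0,0,0,0,0,1],[0,0,0,0,0,1],[0,0,0,0,0,1]],
])

```text
clock: 17.08
eef_pos: [505.6, -172.3, 26.8]
tool_rot: [3.14, -0.0, 0.942]
force: [0.6, -0.0, 8.3]
width: 13.0
```

Emit:
apply_moves([
  [[0,0,0,0,0,1],[0,0,0,0,0,1],[0,0,0,0,0,1],[0,0,0,0,0,1],[0,0,0,0,0,0.8]],
])

```text
clock: 17.7
eef_pos: [505.5, -172.5, 26.8]
tool_rot: [3.14, -0.001, 0.44]
force: [0.3, -1.1, 8.4]
width: 13.5
```

Emit:
apply_moves([
  [[0,0,0,0,0,0.2],[0,0,0,0,0,0],[0,0,0,0,0,0],[0,0,0,0,0,0],[0,0,0,0,0,0]],
])

```text
clock: 18.32
eef_pos: [505.5, -172.5, 26.8]
tool_rot: [3.14, -0.001, 0.421]
force: [-0.8, -0.6, 8.2]
width: 13.4
```

```bash
python3 - <<'E'
from h import *
s=ctrl.read_state(); print(s["eef_pos"].round(1),s["force"].round(1),s["torque"].round(2),s["qpos"].round(2),s["tool_rot"])
w=snap("wrist","w8");sd=snap("side","s8")
cv2.imwrite("pics/v8.png",np.hstack([cv2.resize(w[60:320,150:410],(400,400)),cv2.resize(sd[220:350,255:385],(400,400))]))
E
```

```text
[ 505.5 -172.5   26.8] [-0.8 -0.6  8.2] [ 0.01  0.2  -0.  ] [ 0.05  0.76  0.35  1.99 -0.53  0.49  1.21] [ 3.13999224e+00 -9.14041817e-04  4.21214183e-01]
```

Emit:
apply_moves([
  [[0,0,-0.02,0,0,0],[0,0,-0.01,0,0,0],[0,0,0,0,0,0],[0,0,0,0,0,0],[0,0,0,0,0,0]],
])

```text
clock: 19.05
eef_pos: [505.5, -172.5, 28.1]
tool_rot: [3.14, -0.001, 0.421]
force: [-0.1, -0.9, 6.3]
width: 13.2
```

Emit:
apply_moves([
  [[0,0,0,0,0,0],[0,0,0,0,0,0],[0,0,0,0,0,0],[0,0,0,0,0,0],[0,0,0,0,0,0]],
], claw=0)

```text
clock: 19.68
eef_pos: [504.7, -171.7, 27.7]
tool_rot: [-3.142, 0.0, 0.422]
force: [0.7, 0.7, -0.2]
width: 42.9
```

Emit:
apply_moves([
  [[0,0,-0.1,0,0,0],[0,0,-0.4,0,0,0],[0,0,-0.8,0,0,0],[0,0,-0.8,0,0,0],[0,0,-0.8,0,0,0]],
])

```text
clock: 20.3
eef_pos: [504.6, -171.7, 174.4]
tool_rot: [3.141, -0.0, 0.421]
force: [0.2, -0.3, -0.5]
width: 42.6
```

```bash
python3 - <<'E'
from h import *
s=ctrl.read_state(); print(s["clock"],s["eef_pos"].round(1),s["force"].round(1),s["width"])
w=snap("wrist","w9");sd=snap("side","s9")
cv2.imwrite("pics/v9.png",np.hstack([cv2.resize(w[60:320,150:410],(400,400)),cv2.resize(sd[220:350,255:385],(400,400))]))
E
```

```text
20.3 [ 504.6 -171.7  174.4] [ 0.2 -0.3 -0.5] 42.624022276128194
```

View pics/v9.png

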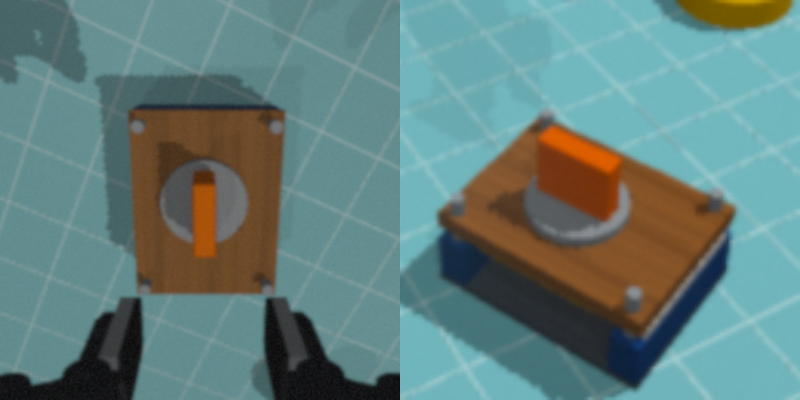

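```bash
python3 - <<'E'
from h import *
g=lambda n:cv2.imread(f"pics/{n}.png",0)
snap("side","s10")
a=g("s5")
for n in("s7","s8","s9","s10"):
    T=a[300:328,308:345]; r=cv2.matchTemplate(cv2.resize(g(n)[295:336,303:350],None,fx=8,fy=8,interpolation=2),cv2.resize(T,None,fx=8,fy=8,interpolation=2),cv2.TM_CCOEFF_NORMED); m=cv2.minMaxLoc(r); print(n,np.array(m[3])/8-5,round(m[1],3))
print("expect px/mm",proj("side",[470,-230,58])-proj("side",[470,-230,53]))
print("total change s9->s10",np.abs(g("s9").astype(int)-g("s10")).max())
ctrl.finish_job()
E
```

```text
s7 [0.    0.625] 0.955
s8 [-0.25  2.  ] 0.777
s9 [0.   1.25] 0.866
s10 [0.   1.25] 0.866
expect px/mm [ 0.08494018 -2.16912935]
total change s9->s10 115
the job is handed in; nothing more can be done
```

The T-key is locked in the press: the head passed through the slot, I pushed it down against the springs, and I turned it 90.0° clockwise by the measured tool angle. I then let go and backed off about 145 mm. The job was handed in at about 20 s, and no verdict was shown.

**What happened on the way**
- **First grasp closed on nothing.** The cameras showed the fingertips about 37 mm behind the reported tool point. I corrected for that, and the second grasp held. Nothing was disturbed.
- **Slot.** The wrist camera put it about 6 mm off the press centre. The head went through without touching the plate.
- **Forces.** The highest force reading was about 8.5 N, during the push and turn.

**Last checks**
- After release the key stayed put, with its grip bar at right angles to the slot. The wrist force was about zero.
- **Board height.** Its image shift sat between the one at about 2.5 mm of push and the one at about 6.8 mm. That fits the expected 5 mm, but the match was coarse (score 0.87). The shift was only 1.25 px where about 2.2 px was expected, probably because fixed parts of the press were in the patch compared.
- **Still before hand-in.** The board did not move between the last two side pictures. The whole-picture comparison did show a large brightness change of 115 somewhere. It may be the arm still settling, but I did not look into it.

I did not check the other items on the bench at the end. The arm kept clear of them, and no contact force showed in the readings.

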